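Refit the suction sleeve of the bench extraction box

TASK

Fold the hatch of the extraction box all the way down towards the robot, take the brass sleeve that fits the bore (the one with the slimmer body) and press it into the bore until its shoulder sits flush on the deck. Then fold the hatch back up until it is shut again. Do not disturb the thicker sleeve.

Things in the scene. Friction and masses are not known exactly. Their poses are not given: they have to be found in the camera images.
- box: Extraction box, grey, 140 mm (x) by 190 mm (y), fixed to the bench; origin on the bench under the bore's axis, x from its front (hatch hinge) to its back, z up. Its deck is 65 mm above the bench. Walls 8 mm thick and up to 45 mm above the deck stand along the sides (inner faces at y = +-87 mm) and the back (inner face at x = +62 mm).
- bore_mouth (a point): Centre of the bore's mouth, at deck height; axes as the box. Bore 42.4 mm in diameter, 60 mm deep, sharp-edged. A stiff rubber sealing ring in it stops a sleeve that is only set in, with the shoulder about 12 mm above the deck; pushed with about 10 N the ring slides down steadily and stays down.
- hatch_hinge (a point): Middle of the hatch's hinge line, at the front of the box, 65 mm in front of the bore's axis and 3 mm above the deck; axes as the box, the hinge line runs along y.
- hatch_bar (a point): Middle of the hatch's handle, a round steel bar 12 mm thick, 124 mm long (about 110 mm free between its end brackets), parallel to the hinge and 140 mm from it, beyond the free edge. The hatch's aluminium plate is 150 mm wide, 5 mm thick and ends 105 mm from the hinge, so 29 mm are clear between plate and bar.
- hatch (a joint): Hatch angle q, rad. 0: shut, leaning back over the bore, 55 degrees above level. Grows as it folds towards the robot, to 1.57: fully down, leaning out in front, 35 degrees above level. The bar lies 140 mm x cos(55 deg + q) from the hinge along the box's x and 140 mm x sin(55 deg + q) above it. Stiff hinge (0.2 N m): stays where it is left.
- sleeve_mid (a point): Half-way up the axis of the brass sleeve that fits; it stands upright, 91 mm tall, z up. From below: body 40 mm in diameter, 45 mm long, 2.5 mm chamfer at the foot; shoulder (flange) 60 mm in diameter, 8 mm thick; spigot 34 mm in diameter, 38 mm long, to be gripped from above. About 0.13 kg. Fully home, this point lies 0.5 mm above the deck.
- thick_sleeve_mid (a point): The same point of the other brass sleeve, of the same height and spigot, whose body is 52 mm in diameter (shoulder 66 mm): it does not fit and is to be left alone.

How it is judged:
By the outcome, as a careful person would: the job done as asked, in the order asked, and still so for the second after the job is handed in, with the robot touching nothing.
It also fails if it takes over 70 s, if anything falls off the work surface, if the arm or the gripper's body presses on something with over 40 N, if the wrist force passes 120 N, or if a joint passes its speed limit or range.

ROBOT

A 6-joint arm with a two-finger parallel gripper is mounted at the origin on a cart in front of the work surface, level with it; the furniture and walls round the work are solid. World frame = base frame: x ahead of the robot, y to its left, z up, the work surface at z = 0. Lengths are in mm, angles in rad, forces in N, time in s.
With the tool pointing down it reaches from about 350 to 775 mm from the base axis. Payload 7.3 kg.
Tool frame: the origin (TCP) lies between the finger pads; the fingertips stand bot.tips_ahead ahead of it and the grasp point (between the pads) lies 6 mm ahead of it (bot.tips_ahead is the distance from the TCP to the fingertips, in mm); z points along the fingers, y is the line along which they close (so a half turn about z gives the same grasp; the last joint's range is limited). The gripper opens to 92 mm and grips with 3 to 60 N. Pads are 19 mm wide; open, the fingers measure 130 mm over their backs; the gripper's body (75 mm by 190 mm) begins 47 mm behind the grasp point.
Start: joints at [-1.461, 0.342, 1.524, -0, 1.275, -0.146], TCP at [132.857, -507.931, 222.741] pointing down, gripper open.
Joint ranges: [-2.53, 2.53], [-0.77, 2.02], [0.04, 2.7], [-1, 4.14], [0.28, 2.66], [-3.11, 3.11]. Speed limits (rad/s): [2.57, 2.57, 3.14, 3.14, 3.14, 3.14].

INTERFACE

Orientations are given as [roll, pitch, yaw] about the fixed x, y, z axes, in that order (R = Rz(yaw) Ry(pitch) Rx(roll)).
In Python, from plant import bot gives the robot as it stands. The module is installed in compiled form; this text tells all that it offers.
- The arm moves only by the tool step_arm, never from a script. Its argument "targets" is one flat list of numbers, 7 for each row, row after row: the opening, from 0 (shut) to 1 (fully open), then the shift along the tool's x, y, z each as a share of 100 mm, from -1 to 1, then the turn, a rotation vector about the tool's x, y, z each as a share of pi/4 rad, from -1 to 1. A call has 1 to 20 rows; each row is the pose to reach, as a shift and turn from the pose commanded when the call began, along the tool's axes at that moment; what a row does not reach only later rows make up. A row lasts 1/8 s, in which the tool goes at most 62.5 mm and 10.7 degrees, less where a joint would pass 70% of its speed; a pose out of reach is approached as far as the arm can. A call with a number of a shift or a turn outside -1 to 1 is refused whole. A call with a gripper value outside its range is refused whole. The fingers move at their own pace and stop on an object; the grip force is fixed at half the most. Time passes only in rows, so rows that repeat a pose let the fingers close. It gives the time, the measured TCP pose, the force, the opening and the grip force at its end, in the units of the state.
- bot.get_obs(): the state, without advancing time (a new reading comes with each control period).
- bot.capture(name): name is "side" or "top" or "wrist"; returns (picture, depth): 480x640x3 uint8, blue, green, red; 480x640 float32, mm along the optical axis (not along the pixel's ray), 0 where there is no reading.
- bot.camera_info(name): a dict with "fx", "fy", "cx", "cy" (pixels), "camera_from_world" (4x4, takes a point from world to camera coordinates); the wrist camera has in their place "hand_eye" (4x4, takes a point from camera to tool coordinates, whose origin is the TCP and whose axes are the flange's). Camera axes: x right, y down, z forward; pixel columns grow to the right and rows downward; lengths in mm; the calibration is good to about 2 mm. A picture is of the moment at which its call begins: read the wrist's pose just before it. camera_info takes no time and is no camera call.
- bot.close_job(): hands the job in; it is judged then, once.
The state is a dict: "time": time; "joint_positions": joint angles; "dq": joint speeds; "tau": joint torques, N m; "tool_pos": TCP position; "tcp_rot": TCP orientation; "contact_force": force on the tool from outside, world axes, zero at the start; "moment": the same for the moment, N m; "grip_width": finger opening in mm; "finger_force": force on a finger pad.
Only numpy, scipy, OpenCV 4.12 (cv2) and the standard library are available. Lean on these libraries where they do the work, as an engineer would, in place of code of your own. Each camera call takes 0.05 s, during which the arm holds its last target. There are 200 camera calls.

## Working session

There is one attempt and no reset: what is moved stays moved. The work goes in short steps, Python scripts to look and compute and a tool call to move; the robot and the scene stay as the last step left them, time stands still between calls to the robot, and variables do not carry over. Pictures are saved under pics/ and viewed, at most 10 in all, crops included, and the job is handed in when it is done.

Besides the shell and the picture viewer there is one more tool, called after "Request:" by a JSON object that holds its "name" and its "arguments". step_arm: Moves the arm, as the interface text tells. Shift numbers are shares of 100 mm and turn numbers shares of pi/4 rad, none past 1 either way. Its arguments: {"type":"object","properties":{"targets":{"type":"array"}},"required":["targets"]}

```bash
mkdir -p pics; python3 - <<'E'
from plant import bot
import cv2,numpy as np
o=bot.get_obs();print(o,bot.tips_ahead)
for n in("top","side"):
    p,d=bot.capture(n);cv2.imwrite(f"pics/{n}0.png",p);np.save(f"{n}0.npy",d);i=bot.camera_info(n);print(n,i)
print(bot.camera_info("wrist"))
E
```

```text
{'time': 0.0, 'joint_positions': array([-1.46101534e+00,  3.42695978e-01,  1.52498721e+00, -4.77207100e-05,
        1.27538123e+00, -1.45980587e-01]), 'dq': array([-0.00023326,  0.00046301, -0.00139215, -0.00088116,  0.00044479,
       -0.00084266]), 'tau': array([-7.76026391e-04, -4.31246281e+01, -2.44222373e+01,  7.17707165e-02,
        5.58627828e-02, -9.20887464e-05]), 'tool_pos': array([ 132.78884418, -507.51976379,  222.06924333]), 'tcp_rot': array([-3.14012990e+00, -1.68939106e-04,  2.55775379e-01]), 'contact_force': array([-0.04442502,  0.92841041, -0.38298815]), 'moment': array([ 0.01705112, -0.01873346,  0.04600095]), 'finger_force': 0.0, 'grip_width': 91.85753273459927} 25.0
top {'fx': 601.1878720365196, 'fy': 601.1878720365196, 'cx': 302.66863639818627, 'cy': 229.5076230731538, 'camera_from_world': array([[ 2.57062695e-02, -9.99602199e-01,  1.16030370e-02,
        -1.05084961e+02],
       [-9.82063945e-01, -2.74205808e-02, -1.86543614e-01,
         5.84179975e+02],
       [ 1.86787569e-01, -6.59958384e-03, -9.82378160e-01,
         1.20230594e+03],
       [ 0.00000000e+00
[... 291 characters left out ...]
456702e-01, -3.41429040e-01, -9.34196404e-01,
         1.50239041e+02],
       [ 2.51749374e-01,  8.99664323e-01, -3.56688042e-01,
         8.48766824e+02],
       [ 0.00000000e+00,  0.00000000e+00,  0.00000000e+00,
         1.00000000e+00]])}
{'fx': 351.4780140101684, 'fy': 351.4780140101684, 'cx': 326.48418440602296, 'cy': 239.43930576270628, 'hand_eye': array([[-1.02005394e-06, -9.52238542e-01, -3.05355137e-01,
         8.27936251e+01],
       [ 9.99999960e-01,  8.51951033e-05, -2.69018283e-04,
        -6.94558864e-01],
       [ 2.82184340e-04, -3.05355125e-01,  9.52238504e-01,
        -1.62085301e+02],
       [ 0.00000000e+00,  0.00000000e+00,  0.00000000e+00,
         1.00000000e+00]])}
```

View pics/top0.png

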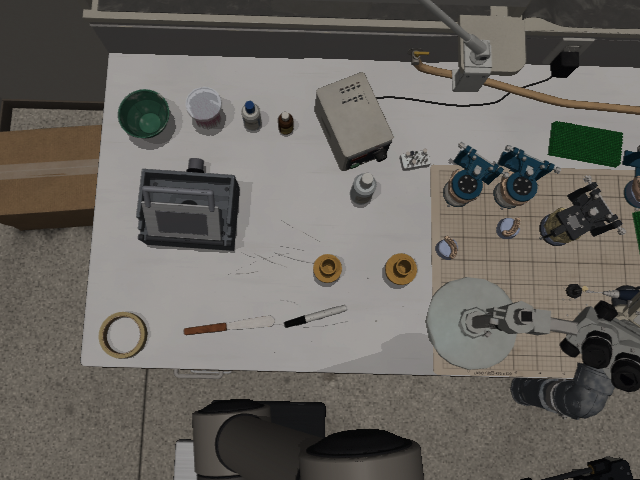

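View pics/side0.png

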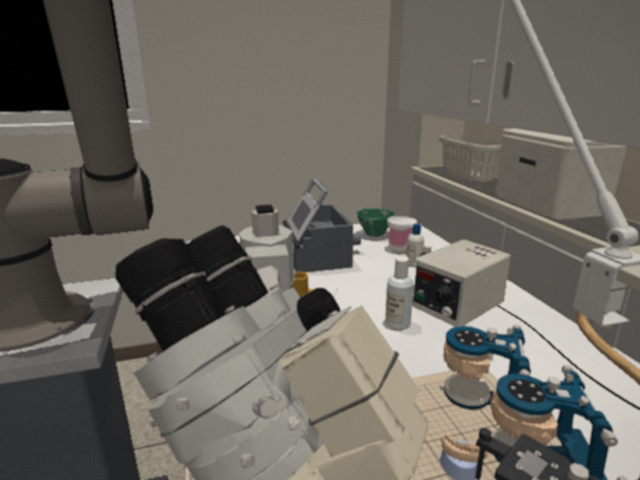

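Top view: the box is around (188,210), with the hatch bar along row ~190. The brass sleeves are at (327,268) and (401,268). In the side view the hatch leans back over the box at (310,205).

```bash
cat > h.py <<'E'
import numpy as np,cv2
from plant import bot
from scipy.spatial.transform import Rotation as R
def cloud(d,i,T=None):
    v,u=np.mgrid[0:480,0:640]
    P=np.stack([(u-i["cx"])/i["fx"]*d,(v-i["cy"])/i["fy"]*d,d,np.ones_like(d)],-1)
    W=np.linalg.inv(i["camera_from_world"]) if T is None else T
    return (P@W.T)[...,:3]
def tool():
    o=bot.get_obs();T=np.eye(4);T[:3,:3]=R.from_euler("xyz",o["tcp_rot"]).as_matrix();T[:3,3]=o["tool_pos"];return T
def wrist():
    T=tool();p,d=bot.capture("wrist");i=bot.camera_info("wrist");return p,d,cloud(d,i,T@i["hand_eye"]),T
E
python3 - <<'E'
from h import *
p=cv2.imread("pics/top0.png");d=np.load("top0.npy");i=bot.camera_info("top");W=cloud(d,i)
hsv=cv2.cvtColor(p,cv2.COLOR_BGR2HSV)
m=cv2.inRange(hsv,(12,120,80),(30,255,255))
n,l,s,c=cv2.connectedComponentsWithStats(m)
for k in range(1,n):
    if s[k,4]>150 and 200<c[k,1]<300:
        q=(l==k)|False;P=W[q];P=P[P[:,2]>0]
        top=P[P[:,2]>np.percentile(P[:,2],97)-6]
        fl=P[(P[:,2]>40)&(P[:,2]<60)]
        print("brass",c[k],s[k],"top",len(top),np.median(top[:,2]),(top.max(0)+top.min(0))/2,np.ptp(top,axis=0),"flange",np.median(fl,0),(fl.max(0)+fl.min(0))/2,np.ptp(fl,axis=0))
# box
sub=np.zeros((480,640),bool);sub[150:262,120:255]=1
for lo,hi in((60,72),(104,116)):
    q=sub&(W[...,2]>lo)&(W[...,2]<hi);P=W[q]
    r=cv2.minAreaRect(P[:,:2].astype(np.float32));print(lo,len(P),r,cv2.boxPoints(r).round(1).tolist())
    cv2.imwrite(f"m{lo}.png",q.astype(np.uint8)*255)
q=sub&(W[...,2]>150);P=W[q];print(len(P),P.max(0),P.min(0))
q=sub&(W[...,2]>174);P=W[q];print("bar",len(P),cv2.minAreaRect(P[:,:2].astype(np.float32)))
z=np.clip(W[...,2]*1.2,0,255).astype(np.uint8)[150:262,120:255]
a=cv2.resize(p[150:262,120:255],None,fx=2.9,fy=4,interpolation=1) ;b=cv2.cvtColor(cv2.resize(z,None,fx=2.9,fy=4,interpolation=0),8)
cv2.imwrite("pics/c1.png",np.hstack([a,b]))
E
```

```text
brass [327.00204082 268.15510204] [314 254  28  29 490] top 82 90.8142099184538 [ 437.62256298 -119.65491842  689.1680918 ] [ 171.58986525   77.13006666 1204.29070193] flange [ 504.14126542 -139.46726753   52.44460217] [ 508.10560644 -142.89222716   53.10758253] [58.84953685 56.36220959 12.31378543]
brass [400.33846154 268.9982906 ] [385 254  32  31 585] top 75 90.80098857476582 [ 439.48839454 -196.47855508  688.87986953] [ 175.32152837  230.77733999 1204.86714647] flange [ 506.15351838 -289.79555203   52.48126994] [ 509.7313185  -294.54380571   52.17698972] [63.46040262 64.34936921 14.69422262]
60 1942 ((618.0595703125, 151.32229614257812), (192.85873413085938, 137.4132537841797), 87.90237426757812) [[545.9000244140625, 57.5], [683.2000122070312, 52.400001525878906], [690.2000122070312, 245.1999969482422], [552.9000244140625, 250.1999969482422]]
104 1130 ((630.8380737304688, 150.35391235351562), (190.80125427246094, 120.89256286621094), 87.33428192138672) [[566.0, 57.900001525878906], [686.7999877929688, 52.20000076293945], [695.7000122070312, 242.8000030517578], [574.9000244140625, 248.5]]
1030 [ 639.60097952  225.46589662 1291.31344277] [351.82763036 -81.08988509 150.00165225]
bar 595 ((525.1793823242188, 39.18940734863281), (410.44989013671875, 97.99303436279297), 48.18241882324219)
```

View pics/c1.png

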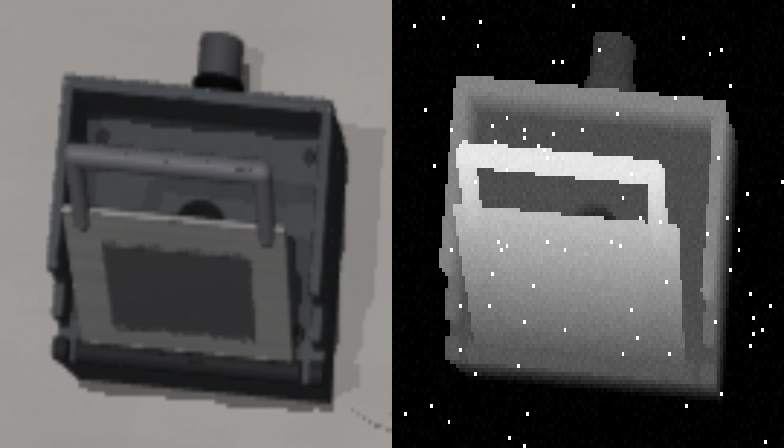

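The crop shows the hatch plate and bar leaning back over the deck, with the bore partly visible below the bar at crop (205,210). The slim sleeve is the left one (flange ≈58 mm against ≈64 mm). Next I check the transit clearance and get the bar's position.

```bash
python3 - <<'E'
from h import *
d=np.load("top0.npy");i=bot.camera_info("top");W=cloud(d,i)
W=W[(d>100)]
print("height max by cell; rows x, cols y")
xs=range(100,800,50);ys=range(-650,300,50)
print("      ",*["%4d"%y for y in ys])
for x in xs:
    r=[]
    for y in ys:
        s=W[(W[:,0]>=x)&(W[:,0]<x+50)&(W[:,1]>=y)&(W[:,1]<y+50)]
        r.append(np.percentile(s[:,2],97) if len(s)>5 else -1)
    print("%4d: "%x,*["%4d"%v for v in r])
b=W[(W[:,2]>172)&(W[:,2]<200)&(W[:,0]>560)&(W[:,0]<680)&(W[:,1]>50)&(W[:,1]<250)]
print("bar",len(b),cv2.minAreaRect(b[:,:2].astype(np.float32)),b[:,2].max(),np.percentile(b,[1,99],axis=0))
E
```

```text
height max by cell; rows x, cols y
       -650 -600 -550 -500 -450 -400 -350 -300 -250 -200 -150 -100  -50    0   50  100  150  200  250
 100:  -740  228 -738 -741 -740 -742 -740 -741 -742 -642 -495 -529  285  290  278    3    4 -741 -740
 150:  -740  336  335  310  302 -741 -741 -740 -741 -645 -644  547  533  395  281  -10  -20 -740 -739
 200:    71 -741 -740 -738 -739 -741 -740 -739 -740  755  756  730  534  389  283 -738 -739 -739 -740
 250:    97  332    5    6    5    5    2    2    3  754  756  732  248  260  215    2    1    2    4
 300:   347  343  321   23   23   18    4    4    4    4    4    4    4    4    4    4    4   25   26
 350:   306  336  329  312  301   23    4    4    4    4    5   15    9    9   14   15    5   26   24
 400:   301  295  287  319  316   24    4    4    4   16   16   15    7    6    4    4    3    4   25
 450:     6    7   22   25   25   21   55   82    4   56   87    4    4    4    5    5    4    4    4
 500:     7    6    7    7   40   23   91   90    4   89   91    4    4    4   70   67    4    4    4
 550:   115  119   42    7   46   40    4    4    4    4    4    4    4    4  142  142  141  134    4
 600:   115    9   67    7    8    6    4    4    4    4    4    4    5    4  191  193  193  192    4
 650:     8  102  102   99  103   99    4    5  135   94    5    4    4    4  112  112  112  112    4
 700:    97  112  115  107  116   17   35   73  108  113    4    4    4    4    5   55   53    4    4
 750:    23   15  101   13  100   36   38  114  116  116  110    5    4    4    4    4    5   63   64
bar 528 ((624.57275390625, 149.79574584960938), (134.99447631835938, 24.784835815429688), 87.59114837646484) 196.80602790998364 [[613.19539894  83.19727917 172.95755356]
 [637.36290193 216.32939551 195.47267243]]
```

Request:
{"name": "step_arm", "arguments": {"targets": [1,1,-1,-0.4,0,0,-1,1,1,-1,-0.4,0,0,-1,1,1,-1,-0.4,0,0,-1,1,1,-1,-0.4,0,0,-1,1,1,-1,-0.4,0,0,-1]}}

```text
time: 0.72
tool_pos: [204.4, -385.6, 262.7]
tcp_rot: [-3.142, 0.0, 1.042]
contact_force: [-0.5, 0.1, 0.1]
grip_width: 92.0
finger_force: 0.0
```

Request:
{"name": "step_arm", "arguments": {"targets": [1,1,0,-0.4,0,0,-0.62,1,1,0,-0.4,0,0,-0.62,1,1,0,-0.4,0,0,-0.62,1,1,0,-0.4,0,0,-0.62]}}

```text
time: 1.23
tool_pos: [254.9, -299.5, 302.6]
tcp_rot: [-3.141, 0.0, 1.525]
contact_force: [-0.4, -0.5, 0.2]
grip_width: 91.8
finger_force: 0.0
```

Request:
{"name": "step_arm", "arguments": {"targets": [1,0.93,0.71,0,0,0,0,1,0.93,0.71,0,0,0,0]}}

```text
time: 1.48
tool_pos: [330.0, -209.5, 302.2]
tcp_rot: [-3.141, -0.001, 1.519]
contact_force: [1.1, 0.1, 0.3]
grip_width: 91.9
finger_force: 0.0
```

Request:
{"name": "step_arm", "arguments": {"targets": [1,0.93,0.71,0,0,0,0,1,0.93,0.71,0,0,0,0]}}

```text
time: 1.72
tool_pos: [405.6, -118.8, 302.2]
tcp_rot: [-3.141, -0.0, 1.522]
contact_force: [0.3, -1.2, 0.3]
grip_width: 91.9
finger_force: 0.0
```

Request:
{"name": "step_arm", "arguments": {"targets": [0.7,0.93,0.71,0,0,0,0,0.7,0.93,0.71,0,0,0,0]}}

```text
time: 1.98
tool_pos: [480.7, -28.8, 302.0]
tcp_rot: [-3.141, 0.0, 1.523]
contact_force: [0.8, -0.7, -0.1]
grip_width: 76.8
finger_force: 0.0
```

Request:
{"name": "step_arm", "arguments": {"targets": [0.4,0.93,0.71,0,0,0,0,0.4,0.93,0.71,0,0,0,0]}}

```text
time: 2.22
tool_pos: [555.8, 61.0, 301.7]
tcp_rot: [-3.14, 0.0, 1.523]
contact_force: [-0.6, -1.1, -0.3]
grip_width: 56.3
finger_force: 0.0
```

Request:
{"name": "step_arm", "arguments": {"targets": [0.4,0.85,0.7,0,0,0,0,0.4,0.85,0.7,0,0,0,0,0.4,0.85,0.7,0,0,0,0]}}

```text
time: 2.6
tool_pos: [629.3, 143.5, 299.4]
tcp_rot: [-3.138, 0.0, 1.526]
contact_force: [-1.0, 0.5, 0.7]
grip_width: 37.0
finger_force: 0.0
```

```bash
python3 - <<'E'
from h import *
p,d,W,T=wrist();np.savez("w1",d=d,W=W,T=T);cv2.imwrite("pics/w1.png",p);print(T.round(3))
E
```

```text
[[ 4.50000e-02  9.99000e-01 -4.00000e-03  6.29328e+02]
 [ 9.99000e-01 -4.50000e-02 -0.00000e+00  1.43531e+02]
 [-0.00000e+00 -4.00000e-03 -1.00000e+00  2.99439e+02]
 [ 0.00000e+00  0.00000e+00  0.00000e+00  1.00000e+00]]
```

View pics/w1.png

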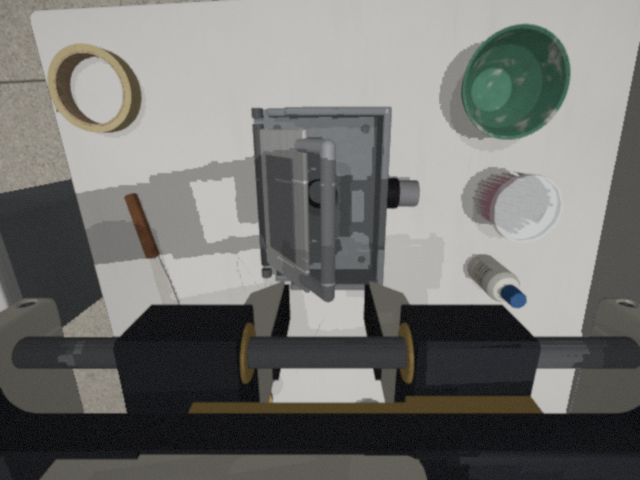

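The wrist view shows the bar along column ~328 (rows 145–295), between the fingers at columns ~280 and ~375. The bore shows at (322,193), with the box edges at columns 255 and 390.

```bash
python3 - <<'E'
from h import *
f=np.load("w1.npz");W=f["W"];d=f["d"]
S=np.zeros(d.shape,bool);S[95:285,245:400]=1;S&=d>50
def rng(P):return np.percentile(P,[1,50,99],axis=0).round(1).tolist()
P=W[S]
b=P[(P[:,2]>178)&(P[:,2]<200)];print("bar",len(b),rng(b));
for y in range(90,220,20):
    q=b[abs(b[:,1]-y)<10];
    if len(q)>5:print(y,len(q),np.percentile(q[:,0],[3,97]),np.percentile(q[:,2],97))
w=P[(P[:,2]>106)&(P[:,2]<114)]
m=(S&(W[...,2]>106)&(W[...,2]<114)).astype(np.uint8)
n,l,s,c=cv2.connectedComponentsWithStats(m)
for k in range(1,n):
    if s[k,4]>150:
        q=W[l==k];print("wall",s[k].tolist(),rng(q))
bk=P[(P[:,2]>106)&(P[:,2]<114)&(P[:,0]>660)]
for y in range(70,240,25):
    q=bk[abs(bk[:,1]-y)<12];print(y,np.percentile(q[:,0],[2,98]))
dk=P[(P[:,2]>60)&(P[:,2]<70)];print("deck",rng(dk))
# bore: holes (low z) inside the box area
h=S&(W[...,2]<50)&(W[...,0]>590)&(W[...,0]<650)&(W[...,1]>120)&(W[...,1]<190);print("bore",h.sum(),rng(W[h]) if h.any() else 0)
E
```

```text
bar 2262 [[621.8, 102.5, 179.9], [629.8, 169.4, 191.5], [637.3, 217.8, 193.7]]
110 298 [622.21119616 633.23194768] 193.38050217871427
130 319 [623.22719602 633.99505947] 193.3264416335271
150 337 [624.23274217 634.83038474] 193.4293214151443
170 391 [624.8093318  636.33638097] 193.5975909299468
190 422 [625.42791981 637.06349576] 193.40407082928562
210 495 [621.0936385  637.53536986] 193.29130198232755
wall [284, 107, 108, 178, 2335] [[594.6, 65.0, 106.9], [682.9, 214.2, 109.8], [692.3, 245.8, 111.8]]
wall [271, 129, 12, 145, 539] [[572.8, 81.1, 106.1], [577.1, 162.4, 109.9], [583.5, 226.6, 113.8]]
70 [661.21037036 686.31394529]
95 [679.71065784 687.25493883]
120 [680.68407003 688.29752555]
145 [681.5779846  689.22176985]
170 [682.86280427 690.84373489]
195 [683.83129706 691.59328185]
220 [684.76827488 692.48985151]
deck [[557.7, 63.0, 63.2], [651.8, 169.3, 65.1], [683.5, 239.0, 68.5]]
bore 398 [[604.6, 129.9, 3.2], [612.1, 143.3, 27.1], [640.6, 166.3, 49.1]]
```

Request:
{"name": "step_arm", "arguments": {"targets": [0.35,0.06,0.0,0.5,0,0,0,0.35,0.06,0.0,0.8,0,0,0,0.35,0.06,0.0,1,0,0,0,0.35,0.06,0.0,1,0,0,0,0.25,0.06,0.0,1,0,0,0,0.25,0.06,0.0,1,0,0,0]}}

```text
time: 3.4
tool_pos: [628.8, 147.5, 204.2]
tcp_rot: [3.139, -0.0, 1.527]
contact_force: [0.4, -0.2, 0.3]
grip_width: 23.8
finger_force: 0.0
```

Request:
{"name": "step_arm", "arguments": {"targets": [0.25,0,-0.08,-0.03,0,0,0,0.25,0,-0.18,-0.08,0,0,0,0.25,0,-0.27,-0.12,0,0,0,0.25,0,-0.36,-0.15,0,0,0,0.25,0,-0.45,-0.17,0,0,0,0.25,0,-0.53,-0.19,0,0,0,0.25,0,-0.62,-0.2,0,0,0,0.25,0,-0.7,-0.21,0,0,0,0.25,0,-0.78,-0.22,0,0,0,0.25,0,-0.85,-0.22,0,0,0,0.25,0,-0.93,-0.21,0,0,0,0.25,0,-1,-0.2,0,0,0,0.25,0,-1,-0.2,0,0,0]}}

```text
time: 5.03
tool_pos: [527.8, 152.2, 222.7]
tcp_rot: [-3.141, 0.0, 1.528]
contact_force: [0.2, 1.1, 0.7]
grip_width: 23.2
finger_force: 0.0
```

Request:
{"name": "step_arm", "arguments": {"targets": [0.25,0,-0.08,0.01,0,0,0,0.25,0,-0.17,0.03,0,0,0,0.25,0,-0.25,0.06,0,0,0,0.25,0,-0.33,0.09,0,0,0,0.25,0,-0.41,0.12,0,0,0,0.25,0,-0.48,0.16,0,0,0,0.25,0,-0.56,0.21,0,0,0,0.25,0,-0.63,0.25,0,0,0,0.25,0,-0.7,0.31,0,0,0,0.25,0,-0.76,0.36,0,0,0,0.25,0,-0.82,0.42,0,0,0,0.25,0,-0.88,0.48,0,0,0,0.25,0,-0.93,0.54,0,0,0,0.25,0,-0.97,0.57,0,0,0,0.25,0,-1,0.57,0,0,0,0.25,0,-1,0.57,0,0,0]}}

```text
time: 7.02
tool_pos: [428.5, 156.5, 165.9]
tcp_rot: [3.141, 0.0, 1.528]
contact_force: [1.0, -0.9, 0.0]
grip_width: 23.2
finger_force: 0.0
```

Request:
{"name": "step_arm", "arguments": {"targets": [0.25,0,-0.02,0.02,0,0,0,0.25,0,-0.04,0.03,0,0,0,0.25,0,-0.06,0.04,0,0,0,0.25,0,-0.06,0.04,0,0,0]}}

```text
time: 7.52
tool_pos: [422.3, 156.7, 161.6]
tcp_rot: [-3.141, 0.0, 1.528]
contact_force: [-0.2, -0.3, 0.5]
grip_width: 22.7
finger_force: 0.0
```

```bash
python3 - <<'E'
from h import *
print(bot.get_obs()["contact_force"])
p,d,W,T=wrist();np.savez("w2",d=d,W=W,T=T);cv2.imwrite("pics/w2.png",p);print(T.round(3))
E
```

```text
[-0.16823036 -0.27775815  0.46300933]
[[ 4.30000e-02  9.99000e-01 -0.00000e+00  4.22258e+02]
 [ 9.99000e-01 -4.30000e-02 -0.00000e+00  1.56673e+02]
 [-0.00000e+00 -0.00000e+00 -1.00000e+00  1.61632e+02]
 [ 0.00000e+00  0.00000e+00  0.00000e+00  1.00000e+00]]
```

View pics/w2.png

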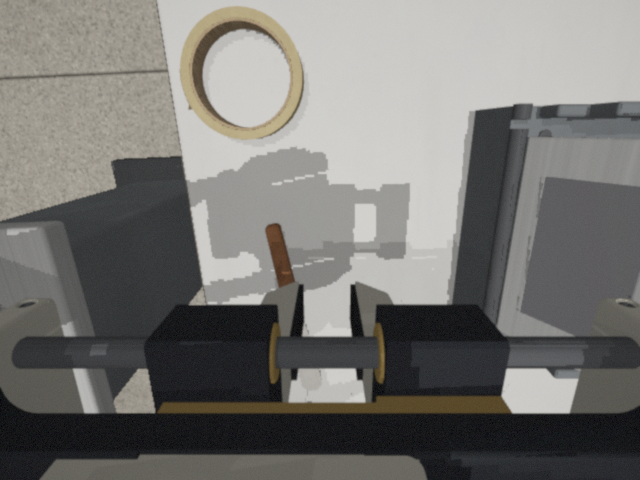

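The wrist view shows the hatch still leaning back over the box at the right (plate at 530–640), with nothing between the fingers. The bar slipped out or was never caught, so I measure the hatch with the top camera.

```bash
python3 - <<'E'
from h import *
p,d=bot.capture("top");i=bot.camera_info("top");W=cloud(d,i);cv2.imwrite("pics/t2.png",p[120:290,90:340].repeat(3,0).repeat(3,1))
for w in (W,np.load("w2.npz")["W"]):
    P=w.reshape(-1,3)
    P=P[(P[:,0]>450)&(P[:,0]<700)&(P[:,1]>60)&(P[:,1]<240)&(P[:,2]>55)&(P[:,2]<260)]
    for x in range(450,700,10):
        q=P[abs(P[:,0]-x)<5]
        if len(q)>5: print(x,len(q),np.percentile(q[:,2],[50,97]).round(0),end=" ")
    print()
E
```

```text
450 24 [254. 258.] 460 47 [254. 258.] 470 26 [248. 251.] 480 27 [248. 252.] 490 14 [248. 251.] 500 14 [248. 258.] 550 291 [72. 78.] 560 498 [77. 90.] 570 537 [ 95. 108.] 580 547 [111. 124.] 590 561 [128. 139.] 600 572 [142. 156.] 610 448 [155. 170.] 620 200 [178. 194.] 630 450 [190. 195.] 640 364 [ 65. 190.] 650 312 [65. 70.] 660 98 [ 65. 111.] 670 334 [ 66. 108.] 680 780 [ 79. 112.] 690 334 [108. 113.] 
450 2233 [255. 259.] 460 4348 [255. 259.] 470 800 [248. 250.] 480 1261 [248. 250.] 490 1265 [248. 250.] 500 5197 [242. 250.] 510 189 [236. 241.] 550 3439 [70. 75.] 560 5158 [81. 92.] 570 6469 [ 97. 108.] 580 7160 [113. 124.] 590 6816 [127. 138.] 600 914 [138. 143.] 610 316 [ 65. 102.] 620 300 [65. 82.] 630 288 [65. 67.] 640 277 [65. 66.] 650 7 [64. 65.]
```

View pics/t2.png

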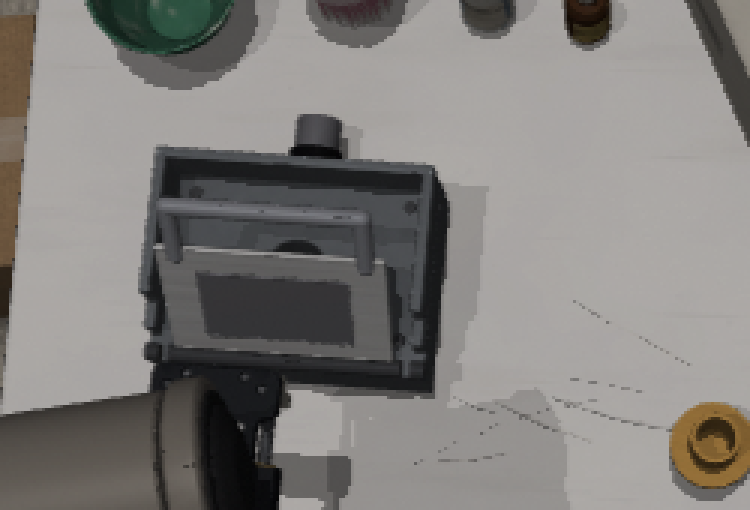

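The hatch has not visibly moved: the plate and bar are as before in this crop, with the bar along row ~210. I compare numerically and fetch the move back.

```bash
python3 - <<'E'
from h import *
i=bot.camera_info("top")
_,d2=bot.capture("top")
for d in(np.load("top0.npy"),d2):
    P=cloud(d,i).reshape(-1,3)
    b=P[(P[:,2]>178)&(P[:,2]<200)&(P[:,0]>600)&(P[:,0]<660)&(P[:,1]>105)&(P[:,1]<195)]
    print(len(b),np.percentile(b,[2,50,98],axis=0).round(1).tolist())
    for lo in(80,100,120,140):
        q=P[abs(P[:,2]-lo-5)<5];q=q[(abs(q[:,1]-150)<40)&(q[:,0]>540)&(q[:,0]<640)];print(lo,np.median(q[:,0]))
E
```

```text
303 [[623.3, 106.8, 185.2], [629.1, 149.7, 191.0], [636.9, 192.8, 195.0]]
80 563.1645201646386
100 574.3419645285364
120 587.089325374517
140 600.9930522044116
303 [[623.4, 106.9, 184.9], [629.2, 149.9, 191.2], [636.6, 192.9, 196.2]]
80 563.1074722420349
100 574.3878170749863
120 587.3793796345002
140 601.2804402157869
```

```bash
python3 - <<'E'
from h import *
f=np.load("w2.npz");W=f["W"];T=f["T"]
L=(W-T[:3,3])@T[:3,:3]
for u in (285,292,297,355,362,370):
    print(u,[(v,L[v,u].round(0).tolist()) for v in range(284,345,6)])
E
```

```text
285 [(284, [-62.0, -41.0, 150.0]), (290, [11.0, -20.0, -13.0]), (296, [11.0, -19.0, -20.0]), (302, [12.0, -18.0, -26.0]), (308, [12.0, -18.0, -32.0]), (314, [11.0, -17.0, -35.0]), (320, [12.0, -17.0, -41.0]), (326, [11.0, -16.0, -43.0]), (332, [12.0, -16.0, -49.0]), (338, [32.0, -11.0, -84.0]), (344, [31.0, -11.0, -84.0])]
292 [(284, [12.0, -17.0, -7.0]), (290, [11.0, -17.0, -13.0]), (296, [11.0, -16.0, -20.0]), (302, [12.0, -15.0, -26.0]), (308, [12.0, -15.0, -31.0]), (314, [12.0, -14.0, -36.0]), (320, [10.0, -14.0, -38.0]), (326, [11.0, -14.0, -43.0]), (332, [10.0, -13.0, -47.0]), (338, [32.0, -9.0, -83.0]), (344, [31.0, -9.0, -85.0])]
297 [(284, [12.0, -15.0, -8.0]), (290, [11.0, -14.0, -13.0]), (296, [10.0, -14.0, -17.0]), (302, [10.0, -13.0, -22.0]), (308, [9.0, -13.0, -27.0]), (314, [10.0, -13.0, -33.0]), (320, [10.0, -12.0, -38.0]), (326, [10.0, -12.0, -42.0]), (332, [8.0, -12.0, -44.0]), (338, [32.0, -8.0, -83.0]), (344, [32.0, -8.0, -86.0])]
355 [(284, [12.0, 13.0, -8.0]), (290, [11.0, 13.0, -12.0]), (296, [10.0, 13.0, -17.0]), (302, [9.0, 12.0, -22.0]), (308, [10.0, 12.0, -28.0]), (314, [10.0, 11.0, -32.0]), (320, [10.0, 11.0, -38.0]), (326, [7.0, 11.0, -37.0]), (332, [4.0, 11.0, -38.0]), (338, [32.0, 7.0, -83.0]), (344, [31.0, 7.0, -85.0])]
362 [(284, [12.0, 17.0, -9.0]), (290, [12.0, 16.0, -14.0]), (296, [11.0, 15.0, -20.0]), (302, [12.0, 15.0, -27.0]), (308, [11.0, 14.0, -31.0]), (314, [12.0, 14.0, -36.0]), (320, [11.0, 14.0, -39.0]), (326, [11.0, 13.0, -43.0]), (332, [10.0, 13.0, -47.0]), (338, [32.0, 9.0, -83.0]), (344, [31.0, 9.0, -85.0])]
370 [(284, [-67.0, 43.0, 161.0]), (290, [11.0, 20.0, -14.0]), (296, [11.0, 19.0, -20.0]), (302, [12.0, 18.0, -26.0]), (308, [11.0, 18.0, -30.0]), (314, [12.0, 17.0, -37.0]), (320, [12.0, 16.0, -42.0]), (326, [12.0, 16.0, -46.0]), (332, [12.0, 16.0, -49.0]), (338, [31.0, 11.0, -83.0]), (344, [32.0, 11.0, -86.0])]
```

The depth image puts the fingertips about 8 mm *behind* the TCP, not 25 mm ahead. That explains the miss: the tips passed above the bar. I'll use the measured tip position, so I have to go about 33 mm lower than nominal, and confirm by gripping.

Request:
{"name": "step_arm", "arguments": {"targets": [0.35,0,0.1,-0.6,0,0,0,0.35,0,0.5,-0.6,0,0,0,0.35,0,1,-0.6,0,0,0,0.35,0,1,-0.6,0,0,0]}}

```text
time: 8.18
tool_pos: [524.7, 151.9, 220.8]
tcp_rot: [3.141, 0.0, 1.527]
contact_force: [-0.8, 0.9, 0.1]
grip_width: 32.0
finger_force: 0.0
```

Request:
{"name": "step_arm", "arguments": {"targets": [0.35,0,0.5,0,0,0,0,0.35,0,1,0,0,0,0,0.35,0,1,0,0,0,0]}}

```text
time: 8.55
tool_pos: [623.6, 147.6, 219.8]
tcp_rot: [-3.14, 0.001, 1.527]
contact_force: [0.1, -0.5, 0.4]
grip_width: 32.2
finger_force: 0.0
```

Request:
{"name": "step_arm", "arguments": {"targets": [0.35,0,0.07,0,0,0,0,0.35,0,0.07,0.15,0,0,0,0.35,0,0.07,0.3,0,0,0,0.35,0,0.07,0.42,0,0,0,0.35,0,0.07,0.53,0,0,0,0.35,0,0.07,0.53,0,0,0,0,0.07,0.07,0.53,0,0,0,0,0.07,0.07,0.53,0,0,0,0,0.07,0.07,0.53,0,0,0]}}

```text
time: 9.68
tool_pos: [630.0, 155.3, 169.3]
tcp_rot: [3.14, -0.0, 1.529]
contact_force: [0.7, 1.5, 0.8]
grip_width: 10.8
finger_force: 30.0
```

Gripped, with about 11 mm between the pads at 30 N. I loosen slightly to cage the bar and sweep the arc.

Request:
{"name": "step_arm", "arguments": {"targets": [0.2,0,0,0,0,0,0,0.2,0,-0.08,-0.03,0,0,0,0.2,0,-0.18,-0.08,0,0,0,0.2,0,-0.27,-0.12,0,0,0,0.2,0,-0.36,-0.15,0,0,0,0.2,0,-0.45,-0.17,0,0,0,0.2,0,-0.53,-0.19,0,0,0,0.2,0,-0.62,-0.2,0,0,0,0.2,0,-0.7,-0.21,0,0,0,0.2,0,-0.78,-0.22,0,0,0,0.2,0,-0.85,-0.22,0,0,0,0.2,0,-0.93,-0.21,0,0,0,0.2,0,-0.97,-0.2,0,0,0,0.2,0,-0.97,-0.2,0,0,0]}}

```text
time: 11.42
tool_pos: [532.1, 159.0, 188.6]
tcp_rot: [-3.141, 0.0, 1.528]
contact_force: [0.4, 0.2, -0.6]
grip_width: 18.2
finger_force: 0.0
```

```bash
python3 - <<'E'
from h import *
p,d,W,T=wrist()
P=W.reshape(-1,3);P=P[(P[:,0]>480)&(P[:,0]<600)&(P[:,1]>160)&(P[:,1]<215)&(P[:,2]>70)]
for z in range(70,240,10):
    q=P[abs(P[:,2]-z)<5]
    if len(q)>5:print(z,len(q),np.percentile(q[:,0],[5,50,95]).round())
E
```

```text
70 330 [558. 560. 562.]
80 37 [556. 557. 558.]
90 58 [554. 556. 557.]
100 68 [553. 554. 555.]
110 75 [551. 553. 554.]
120 75 [550. 551. 553.]
130 81 [549. 550. 551.]
140 86 [548. 548. 549.]
150 114 [545. 547. 548.]
160 112 [544. 545. 546.]
170 38 [544. 545. 545.]
190 61 [518. 523. 546.]
200 472 [512. 523. 553.]
210 4129 [515. 536. 549.]
220 586 [513. 523. 551.]
230 501 [518. 523. 547.]
```

Request:
{"name": "step_arm", "arguments": {"targets": [0.2,0,-0.08,0.01,0,0,0,0.2,0,-0.17,0.03,0,0,0,0.2,0,-0.25,0.06,0,0,0,0.2,0,-0.33,0.09,0,0,0,0.2,0,-0.41,0.12,0,0,0,0.2,0,-0.48,0.16,0,0,0,0.2,0,-0.56,0.21,0,0,0,0.2,0,-0.63,0.25,0,0,0,0.2,0,-0.7,0.31,0,0,0,0.2,0,-0.76,0.36,0,0,0,0.2,0,-0.82,0.42,0,0,0,0.2,0,-0.88,0.48,0,0,0,0.2,0,-0.93,0.54,0,0,0,0.2,0,-0.96,0.57,0,0,0,0.2,0,-0.97,0.58,0,0,0,0.2,0,-0.97,0.58,0,0,0]}}

```text
time: 13.48
tool_pos: [437.8, 163.1, 131.5]
tcp_rot: [3.137, -0.0, 1.528]
contact_force: [6.1, -0.8, 1.3]
grip_width: 18.8
finger_force: 3.1
```

Request:
{"name": "step_arm", "arguments": {"targets": [0.2,0,-0.03,0.01,0,0,0,0.2,0,-0.03,0.01,0,0,0,0.3,0,0.02,0,0,0,0,0.35,0,0.02,-0.2,0,0,0,0.35,0,0.02,-0.6,0,0,0,0.35,0,0.02,-1,0,0,0,0.35,0,0.02,-1,0,0,0]}}

```text
time: 14.35
tool_pos: [438.5, 163.4, 233.1]
tcp_rot: [3.137, -0.001, 1.528]
contact_force: [0.4, 0.8, -0.2]
grip_width: 32.1
finger_force: 0.0
```

```bash
python3 - <<'E'
from h import *
p,d=bot.capture("top");i=bot.camera_info("top");W=cloud(d,i);P=W.reshape(-1,3)
# hatch profile (y 60-140)
q0=P[(P[:,1]>80)&(P[:,1]<220)&(P[:,0]>400)&(P[:,0]<600)]
for x in range(430,580,10):
    q=q0[(abs(q0[:,0]-x)<3)&(q0[:,2]<180)&(q0[:,2]>40)]
    if len(q)>3:print(x,len(q),np.median(q[:,2]).round(1),end="; ")
print()
# bore: deck-plane hole, ray-cast edges to z=65
S=(W[...,0]>570)&(W[...,0]<670)&(W[...,1]>100)&(W[...,1]<200)
h=(cv2.medianBlur((S&(W[...,2]<58)&(d>100)).astype(np.uint8),3));cv2.imwrite("hole.png",h*255)
c=max(cv2.findContours(h,0,1)[0],key=cv2.contourArea)[:,0].astype(float)
E=np.linalg.inv(i["camera_from_world"]);o=E[:3,3]
r=np.c_[(c[:,0]-i["cx"])/i["fx"],(c[:,1]-i["cy"])/i["fy"],np.ones(len(c))]@E[:3,:3].T
q=o+r*((65-o[2])/r[:,2:])
print("bore",cv2.fitEllipse(q[:,:2].astype(np.float32)))
# slim sleeve by plane circles
p2=cv2.cvtColor(p,cv2.COLOR_BGR2HSV);m=cv2.inRange(p2,(12,120,80),(30,255,255))
b=W[(m>0)&(W[...,1]>-190)&(W[...,1]<-100)&(W[...,0]<560)]
for lo,hi in((87,95),(49,56)):
    t=b[(b[:,2]>lo)&(b[:,2]<hi)];print("sleeve",lo,len(t),cv2.minEnclosingCircle(t[:,:2].astype(np.float32)),np.percentile(t,[2,98],axis=0).round(1).tolist())
E
```

```text
440 135 153.3; 450 19 146.7; 460 18 140.8; 470 120 128.7; 480 121 122.5; 490 122 116.2; 500 123 109.0; 510 121 102.2; 520 141 95.2; 530 132 88.1; 540 135 81.3; 550 143 73.0; 560 99 69.6; 570 141 64.8; 
bore ((619.9588012695312, 150.0638885498047), (38.69596862792969, 40.048439025878906), 36.00728225708008)
sleeve 87 79 ((507.9427490234375, -142.00106811523438), 16.847869873046875) [[492.8, -157.1, 87.2], [523.5, -125.8, 94.4]]
sleeve 49 285 ((507.4591369628906, -141.96832275390625), 29.32434844970703) [[480.3, -169.0, 49.6], [534.6, -115.0, 55.6]]
```

Request:
{"name": "step_arm", "arguments": {"targets": [0.6,-1,0.28,0,0,0,0,0.6,-1,0.28,0,0,0,0]}}

```text
time: 14.65
tool_pos: [460.4, 60.7, 229.0]
tcp_rot: [-3.138, 0.0, 1.529]
contact_force: [0.3, -0.4, -0.7]
grip_width: 47.7
finger_force: 0.0
```

Request:
{"name": "step_arm", "arguments": {"targets": [0.6,-1,0.28,0,0,0,0,0.6,-1,0.28,0,0,0,0]}}

```text
time: 14.9
tool_pos: [484.3, -41.1, 228.8]
tcp_rot: [-3.138, -0.001, 1.527]
contact_force: [0.7, -0.2, -0.8]
grip_width: 54.9
finger_force: 0.0
```

Request:
{"name": "step_arm", "arguments": {"targets": [0.6,-1,0.27,0.3,0,0,0,0.6,-1,0.27,0.3,0,0,0,0.6,-1,0.27,0.3,0,0,0,0.6,-1,0.27,0.3,0,0,0]}}

```text
time: 15.4
tool_pos: [506.9, -139.4, 199.5]
tcp_rot: [-3.139, -0.002, 1.528]
contact_force: [0.2, 0.8, -0.0]
grip_width: 55.1
finger_force: 0.0
```

```bash
python3 - <<'E'
from h import *
p,d,W,T=wrist();cv2.imwrite("pics/w3.png",p);print(T[:3,3].round(1))
hsv=cv2.cvtColor(p,cv2.COLOR_BGR2HSV);m=cv2.inRange(hsv,(10,110,60),(32,255,255))
b=W[(m>0)&(W[...,1]>-190)&(W[...,1]<-95)&(W[...,0]>460)&(W[...,0]<560)]
for lo,hi in((86,96),(47,57)):
    t=b[(b[:,2]>lo)&(b[:,2]<hi)]
    print(lo,len(t));
    if len(t)>5:print(cv2.minEnclosingCircle(t[:,:2].astype(np.float32)),np.percentile(t,[1,50,99],axis=0).round(1).tolist())
L=(W-T[:3,3])@T[:3,:3]
for u in range(200,450,10):
    c=L[:,u];k=(c[:,2]>-40)&(c[:,2]<30)&(abs(c[:,0])<20)
    if k.any():print(u,c[k][:,1].mean().round(),c[k][:,2].max().round(),end="; ")
E
```

```text
[ 506.9 -139.4  199.5]
86 563
((507.10028076171875, -141.449951171875), 16.96816635131836) [[490.9, -156.4, 86.3], [507.4, -140.0, 90.8], [523.4, -124.9, 92.3]]
47 1615
((506.7787780761719, -140.8451385498047), 29.29303741455078) [[479.5, -161.4, 48.9], [508.1, -130.4, 53.1], [534.6, -112.9, 56.3]]
230 -41.0 -17.0; 240 -37.0 -13.0; 250 -33.0 -10.0; 260 -29.0 -6.0; 270 -28.0 -5.0; 390 28.0 -6.0; 400 31.0 -8.0; 410 35.0 -13.0; 420 39.0 -16.0; 430 42.0 -26.0;
```

View pics/w3.png

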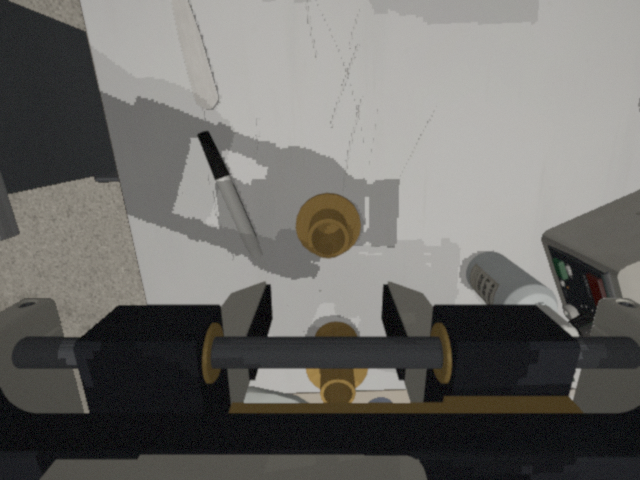

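The wrist view shows the slim sleeve upright at (328,225), centred between the fingers (columns 270 and 385). The thick sleeve is lower, at (335,370). The tips again measure about 6 mm behind the TCP, so I descend until they are just above the flange.

Request:
{"name": "step_arm", "arguments": {"targets": [0.6,-0.02,0,0.5,0,0,0,0.6,-0.02,0,1,0,0,0,0.6,-0.02,0,1,0,0,0]}}

```text
time: 15.82
tool_pos: [505.3, -139.9, 98.2]
tcp_rot: [-3.134, -0.003, 1.53]
contact_force: [-0.4, 1.0, -0.0]
grip_width: 55.0
finger_force: 0.0
```

Request:
{"name": "step_arm", "arguments": {"targets": [0.6,0,0,0.2,0,0,0,0.6,0,0,0.35,0,0,0,0.6,0,0,0.48,0,0,0,0.6,0,0,0.48,0,0,0]}}

```text
time: 16.32
tool_pos: [507.5, -142.0, 52.4]
tcp_rot: [-3.141, -0.0, 1.528]
contact_force: [0.0, -0.1, 0.5]
grip_width: 54.8
finger_force: 0.0
```

Request:
{"name": "step_arm", "arguments": {"targets": [0.2,0,0,0,0,0,0,0.2,0,0,0,0,0,0,0.2,0,0,0,0,0,0,0.2,0,0,0,0,0,0,0.2,0,0,0,0,0,0]}}

```text
time: 16.95
tool_pos: [508.0, -142.4, 53.1]
tcp_rot: [3.141, 0.0, 1.528]
contact_force: [-0.5, -0.6, 4.7]
grip_width: 33.5
finger_force: 30.0
```

Request:
{"name": "step_arm", "arguments": {"targets": [0.2,0,0,-0.2,0,0,0,0.2,0,0,-0.5,0,0,0,0.2,0,0,-0.8,0,0,0,0.2,0,0,-1,0,0,0]}}

```text
time: 17.45
tool_pos: [507.8, -142.3, 153.7]
tcp_rot: [3.141, 0.0, 1.528]
contact_force: [0.1, 0.0, -2.0]
grip_width: 33.6
finger_force: 30.0
```

Request:
{"name": "step_arm", "arguments": {"targets": [0.2,0.3,0.1,-0.3,0,0,0,0.2,0.65,0.2,-0.5,0,0,0,0.2,1,0.33,-0.5,0,0,0]}}

```text
time: 17.82
tool_pos: [545.8, -43.0, 204.2]
tcp_rot: [3.139, 0.001, 1.528]
contact_force: [-0.3, -0.6, -0.6]
grip_width: 33.7
finger_force: 30.0
```

Request:
{"name": "step_arm", "arguments": {"targets": [0.2,0.35,0.12,0,0,0,0,0.2,0.7,0.24,0,0,0,0,0.2,1,0.33,0,0,0,0]}}

```text
time: 18.2
tool_pos: [582.3, 56.1, 202.1]
tcp_rot: [-3.14, 0.0, 1.529]
contact_force: [0.7, 0.0, -0.9]
grip_width: 33.5
finger_force: 30.0
```

Request:
{"name": "step_arm", "arguments": {"targets": [0.2,0.35,0.12,0,0,0,0,0.2,0.7,0.24,0,0,0,0,0.2,0.97,0.34,0,0,0,0,0.2,0.97,0.34,0,0,0,0,0.2,0.97,0.34,0,0,0,0]}}

```text
time: 18.82
tool_pos: [619.9, 149.7, 202.1]
tcp_rot: [-3.14, 0.001, 1.528]
contact_force: [0.5, 0.1, -0.6]
grip_width: 33.5
finger_force: 30.0
```

```bash
python3 - <<'E'
from h import *
p,d,W,T=wrist();cv2.imwrite("pics/w4.png",p);print(T.round(3),bot.get_obs()["contact_force"])
np.savez("w4",W=W,d=d,T=T)
L=(W-T[:3,3])@T[:3,:3]
hsv=cv2.cvtColor(p,cv2.COLOR_BGR2HSV);m=cv2.inRange(hsv,(8,80,40),(34,255,255))
b=L[(m>0)&(abs(L[...,0])<45)&(abs(L[...,1])<45)&(d>60)]
h=np.histogram(b[:,2],np.arange(-60,80,5));print(list(zip(h[1],h[0])))
E
```

```text
[[ 4.30000e-02  9.99000e-01 -1.00000e-03  6.19853e+02]
 [ 9.99000e-01 -4.30000e-02 -1.00000e-03  1.49709e+02]
 [-1.00000e-03 -1.00000e-03 -1.00000e+00  2.02063e+02]
 [ 0.00000e+00  0.00000e+00  0.00000e+00  1.00000e+00]] [-0.67695179  0.34703929 -1.54699696]
[(np.int64(-60), np.int64(0)), (np.int64(-55), np.int64(0)), (np.int64(-50), np.int64(0)), (np.int64(-45), np.int64(0)), (np.int64(-40), np.int64(1199)), (np.int64(-35), np.int64(440)), (np.int64(-30), np.int64(413)), (np.int64(-25), np.int64(432)), (np.int64(-20), np.int64(493)), (np.int64(-15), np.int64(566)), (np.int64(-10), np.int64(524)), (np.int64(-5), np.int64(1794)), (np.int64(0), np.int64(1928)), (np.int64(5), np.int64(193)), (np.int64(10), np.int64(4)), (np.int64(15), np.int64(0)), (np.int64(20), np.int64(0)), (np.int64(25), np.int64(0)), (np.int64(30), np.int64(0)), (np.int64(35), np.int64(9)), (np.int64(40), np.int64(69)), (np.int64(45), np.int64(80)), (np.int64(50), np.int64(0)), (np.int64(55), np.int64(0)), (np.int64(60), np.int64(0)), (np.int64(65), np.int64(0)), (np.int64(70), np.int64(0))]
```

View pics/w4.png

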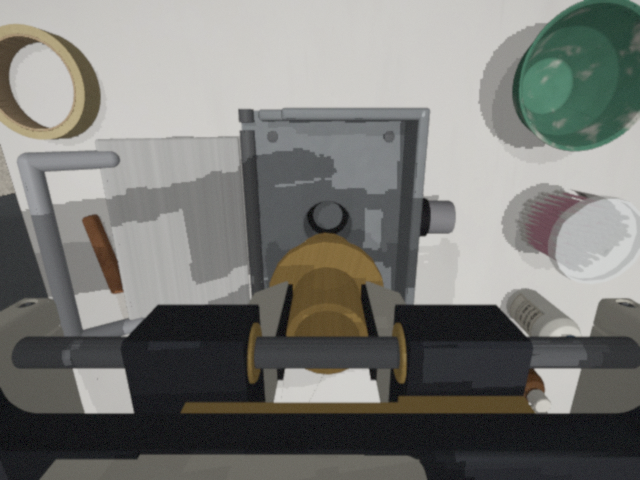

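The wrist view shows the sleeve held upright with its flange at (327,270) and the bore just beyond it at (327,215). The hatch lies flat to the left. I measure the sleeve axis against the bore axis in this one view.

```bash
python3 - <<'E'
from h import *
from scipy.optimize import least_squares
f=np.load("w4.npz");W=f["W"];T=f["T"];d=f["d"];L=(W-T[:3,3])@T[:3,:3]
p=cv2.imread("pics/w4.png");hsv=cv2.cvtColor(p,cv2.COLOR_BGR2HSV);m=cv2.inRange(hsv,(8,80,40),(34,255,255))
g=(m>0)&(abs(L[...,0])<45)&(abs(L[...,1])<45)
top=L[g&(L[...,0]>19)&(abs(L[...,2])<8)]
print("flange z hist",np.histogram(top[:,2],np.arange(-6,9,1.5)))
def fit(q,r):
    s=least_squares(lambda c:np.hypot(*(q-c).T)-r,[0,0],loss="soft_l1",f_scale=.5);return s.x.round(2),np.sqrt(np.mean(s.fun**2)).round(2)
# rim: max x per y bin, by contour of mask column tops
i=bot.camera_info("wrist");H=i["hand_eye"]
def ray(c,z):
    r=np.c_[(c[:,0]-i["cx"])/i["fx"],(c[:,1]-i["cy"])/i["fy"],np.ones(len(c))]@H[:3,:3].T
    return (H[:3,3]+r*((z-H[2,3])/r[:,2:]))[:,:2]
cols=np.arange(285,370);c=np.array([(u,np.argmax(g[:,u])-.5) for u in cols],float)
for z in(7,8,9):print("flange lower rim",z,fit(ray(c,z),30))
sp=L[g&(L[...,2]>-33)&(L[...,2]<-8)&(L[...,0]>5)];print("spigot",len(sp),fit(sp[:,:2],17))
# bore edge: deck plane
zd=T[2,3]-65
hole=((W[...,2]<60)&(d>60)).astype(np.uint8);hole[:,:295]=0;hole[:,360:]=0;hole[:195]=0;hole[245:]=0
n,l,s,cc=cv2.connectedComponentsWithStats(hole);print(s[1:][s[1:,4]>20])
k=1+np.argmax(s[1:,4]);h=l==k
c=[]
for u in range(s[k,0],s[k,0]+s[k,2]):
    v=np.argmax(h[:,u]);c.append((u,v-.5))
c=np.array(c,float);q=ray(c,zd);print("bore",fit(q,21.2)); print(np.c_[c,q][::6].round(1))
# side edges
e=[]
for v in range(s[k,1]+4,s[k,1]+s[k,3]):
    x=np.where(h[v])[0]
    if len(x):e+= [(x[0]-.5,v),(x[-1]+.5,v)]
print("bore sides",fit(ray(np.array(e,float),zd),21.2))
E
```

```text
flange z hist (array([  0,   0,  14, 685, 810,  93,  75,  75,  52]), array([-6. , -4.5, -3. , -1.5,  0. ,  1.5,  3. ,  4.5,  6. ,  7.5]))
flange lower rim 7 (array([ 1.41, -0.85]), np.float64(1.22))
flange lower rim 8 (array([ 1.12, -0.84]), np.float64(1.21))
flange lower rim 9 (array([ 0.83, -0.83]), np.float64(1.2))
spigot 1626 (array([ 0.5 , -0.46]), np.float64(0.23))
[[ 304  201   48   38 1327]]
bore (array([1.43, 0.2 ]), np.float64(0.25))
[[304.  220.5   5.3 -20.3]
 [310.  208.5  16.1 -14.9]
 [316.  203.5  20.5  -9.6]
 [322.  201.5  22.3  -4.4]
 [328.  200.5  23.1   0.8]
 [334.  201.5  22.3   6. ]
 [340.  204.5  19.6  11.2]
 [346.  209.5  15.2  16.4]]
bore sides (array([1.84, 0.18]), np.float64(0.6))
```

Request:
{"name": "step_arm", "arguments": {"targets": [0.2,0.009,0.007,0.35,0,0,0,0.2,0.009,0.007,0.65,0,0,0,0.2,0.009,0.007,0.75,0,0,0,0.2,0.009,0.007,0.8,0,0,0,0.2,0.009,0.007,0.84,0,0,0,0.2,0.009,0.007,0.88,0,0,0,0.2,0.009,0.007,0.92,0,0,0,0.2,0.009,0.007,0.92,0,0,0]}}

```text
time: 19.88
tool_pos: [620.9, 151.1, 110.5]
tcp_rot: [-3.141, 0.0, 1.528]
contact_force: [0.3, 0.7, -0.7]
grip_width: 33.6
finger_force: 30.0
```

Request:
{"name": "step_arm", "arguments": {"targets": [0.2,0,0,0.06,0,0,0,0.2,0,0,0.12,0,0,0,0.2,0,0,0.18,0,0,0,0.2,0,0,0.22,0,0,0,0.2,0,0,0.26,0,0,0,0.2,0,0,0.29,0,0,0,0.2,0,0,0.32,0,0,0,0.2,0,0,0.32,0,0,0]}}

```text
time: 20.88
tool_pos: [621.1, 151.1, 79.6]
tcp_rot: [3.141, -0.0, 1.528]
contact_force: [-2.5, 0.1, 5.6]
grip_width: 33.6
finger_force: 30.0
```

Request:
{"name": "step_arm", "arguments": {"targets": [0.2,0,0,0.02,0,0,0,0.2,0,0,0.04,0,0,0,0.2,0,0,0.05,0,0,0,0.2,0,0,0.06,0,0,0,0.2,0,0,0.07,0,0,0,0.2,0,0,0.07,0,0,0]}}

```text
time: 21.62
tool_pos: [621.2, 151.2, 73.2]
tcp_rot: [3.141, -0.0, 1.528]
contact_force: [-3.9, -0.1, 9.1]
grip_width: 33.3
finger_force: 30.0
```

Request:
{"name": "step_arm", "arguments": {"targets": [0.2,0,0,0.01,0,0,0,0.2,0,0,0.02,0,0,0,0.2,0,0,0.03,0,0,0,0.2,0,0,0.03,0,0,0]}}

```text
time: 22.12
tool_pos: [621.1, 151.2, 73.0]
tcp_rot: [3.139, -0.0, 1.529]
contact_force: [-11.4, -1.8, 25.0]
grip_width: 33.6
finger_force: 30.0
```

```bash
cat > fl.py <<'E'
from h import *
p,d,W,T=wrist();print(T[:3,3].round(1),bot.get_obs()["contact_force"].round(1))
hsv=cv2.cvtColor(p,cv2.COLOR_BGR2HSV);m=cv2.inRange(hsv,(8,80,40),(34,255,255))
b=W[(m>0)&(abs(W[...,0]-620)<50)&(abs(W[...,1]-150)<50)]
f=b[b[:,1]>171];print("flange z",len(f),np.percentile(f[:,2],[5,25,50,75,95]).round(1))
k=W[(W[...,1]>190)&(W[...,1]<225)&(W[...,0]>590)&(W[...,0]<660)];print("deck z",np.median(k[:,2]))
E
python3 fl.py
```

```text
[621.1 151.2  73. ] [-12.   -0.8  25.7]
flange z 7502 [ 72.2 157.6 168.7 170.5 172.4]
deck z 65.14422307299324
```

The force jumped to 25 N with no more travel at TCP z = 73, so the shoulder is on the deck. I release and rise.

Request:
{"name": "step_arm", "arguments": {"targets": [0.55,0,0,-0.02,0,0,0,0.55,0,0,-0.02,0,0,0,0.55,0,0,-0.02,0,0,0,0.55,0,0,-0.1,0,0,0,0.55,0,0,-0.5,0,0,0,0.55,0,0,-1,0,0,0,0.55,0,0,-1,0,0,0]}}

```text
time: 23.05
tool_pos: [623.6, 151.5, 173.9]
tcp_rot: [3.132, -0.002, 1.528]
contact_force: [-0.1, 0.2, -0.6]
grip_width: 50.5
finger_force: 0.0
```

```bash
cat > fl.py <<'E'
from h import *
p,d,W,T=wrist();print(T[:3,3].round(1))
hsv=cv2.cvtColor(p,cv2.COLOR_BGR2HSV);m=cv2.inRange(hsv,(8,80,40),(34,255,255))
b=W[(m>0)&(abs(W[...,0]-620)<50)&(abs(W[...,1]-150)<50)&(W[...,2]<125)]
print(np.histogram(b[:,2],np.arange(60,122,2)))
f=b[(b[:,2]>66)&(b[:,2]<88)&(b[:,1]>165)];A=np.c_[f[:,:2]-[620,150],np.ones(len(f))];g=np.abs(f[:,2]-np.median(f[:,2]))<3
print("flange plane",len(f),np.median(f[:,2]),np.linalg.lstsq(A[g],f[g,2],rcond=None)[0])
k=W[(W[...,1]>190)&(W[...,1]<225)&(W[...,0]>590)&(W[...,0]<660)];print("deck z",np.median(k[:,2]))
E
python3 fl.py
```

```text
[623.6 151.5 173.9]
(array([  24,   23,   24,   51,   51,  158, 1785,  266,   52,   59,   59,
         63,   60,   64,   71,   66,   65,   65,   76,   73,   80,   73,
         83,   75,  127,  604,   43,    0,    0,    0]), array([ 60,  62,  64,  66,  68,  70,  72,  74,  76,  78,  80,  82,  84,
        86,  88,  90,  92,  94,  96,  98, 100, 102, 104, 106, 108, 110,
       112, 114, 116, 118, 120]))
flange plane 1185 73.15514577317686 [-1.75990586e-03 -3.00073029e-02  7.38033207e+01]
deck z 65.11245992487852
```

The flange top is at 73.15 mm over a deck at 65.1 mm, so the shoulder is flush. Next I go back to the hatch bar.

Request:
{"name": "step_arm", "arguments": {"targets": [0.3,0,0,-0.35,0,0,0,0.3,0,-0.4,-0.35,0,0,0,0.3,0,-0.8,-0.35,0,0,0,0.3,0,-1,-0.35,0,0,0]}}

```text
time: 23.6
tool_pos: [518.6, 155.4, 202.4]
tcp_rot: [-3.138, 0.001, 1.529]
contact_force: [0.4, -0.3, 1.0]
grip_width: 27.8
finger_force: 0.0
```

Request:
{"name": "step_arm", "arguments": {"targets": [0.3,0,-0.5,0,0,0,0,0.3,0,-0.81,0,0,0,0,0.3,0,-0.81,0,0,0,0,0.3,0,-0.81,0,0,0,0]}}

```text
time: 24.1
tool_pos: [440.7, 158.8, 203.3]
tcp_rot: [-3.141, 0.0, 1.528]
contact_force: [0.5, -0.0, 0.4]
grip_width: 27.4
finger_force: 0.0
```

```bash
python3 - <<'E'
from h import *
p,d,W,T=wrist();print(T[:3,3].round(1))
P=W.reshape(-1,3);b=P[(P[:,2]>140)&(P[:,2]<158)&(P[:,0]>425)&(P[:,0]<456)&(P[:,1]>175)&(P[:,1]<212)]
print(len(b),np.percentile(b,[3,50,97],axis=0).round(1))
E
```

```text
[440.7 158.8 203.3]
1110 [[436.3 176.3 150. ]
 [442.  194.  153.4]
 [447.6 210.9 155.2]]
```

Request:
{"name": "step_arm", "arguments": {"targets": [0.3,0,0,0.3,0,0,0,0.3,0,0,0.55,0,0,0,0.3,0,0,0.72,0,0,0,0.2,0,0,0.72,0,0,0,0.2,0,0,0.72,0,0,0]}}

```text
time: 24.78
tool_pos: [441.0, 158.8, 132.0]
tcp_rot: [3.141, -0.0, 1.528]
contact_force: [0.1, 0.0, 0.2]
grip_width: 18.9
finger_force: 0.0
```

Request:
{"name": "step_arm", "arguments": {"targets": [0.2,0,0.06,0.0,0,0,0,0.2,0,0.09,-0.07,0,0,0,0.2,0,0.14,-0.13,0,0,0,0.2,0,0.2,-0.2,0,0,0,0.2,0,0.26,-0.25,0,0,0,0.2,0,0.33,-0.31,0,0,0,0.2,0,0.4,-0.36,0,0,0,0.2,0,0.47,-0.4,0,0,0,0.2,0,0.54,-0.44,0,0,0,0.2,0,0.62,-0.48,0,0,0,0.2,0,0.7,-0.51,0,0,0,0.2,0,0.78,-0.54,0,0,0,0.2,0,0.86,-0.56,0,0,0,0.2,0,0.93,-0.57,0,0,0,0.2,0,1,-0.59,0,0,0]}}

```text
time: 26.65
tool_pos: [540.5, 154.5, 190.4]
tcp_rot: [-3.141, 0.0, 1.528]
contact_force: [-1.7, -0.2, -0.9]
grip_width: 18.4
finger_force: 0.7
```

Request:
{"name": "step_arm", "arguments": {"targets": [0.2,0,0.09,0.0,0,0,0,0.2,0,0.17,0,0,0,0,0.2,0,0.26,0,0,0,0,0.2,0,0.34,0.0,0,0,0,0.2,0,0.43,0.02,0,0,0,0.2,0,0.51,0.03,0,0,0,0.2,0,0.59,0.05,0,0,0,0.2,0,0.67,0.08,0,0,0,0.2,0,0.75,0.12,0,0,0,0.2,0,0.83,0.15,0,0,0,0.2,0,0.9,0.2,0,0,0,0.2,0,0.95,0.22,0,0,0,0.2,0,0.98,0.24,0,0,0,0.2,0,0.98,0.24,0,0,0]}}

```text
time: 28.4
tool_pos: [638.3, 150.4, 166.5]
tcp_rot: [3.141, 0.0, 1.528]
contact_force: [-0.8, 0.1, -0.7]
grip_width: 18.3
finger_force: 0.3
```

Request:
{"name": "step_arm", "arguments": {"targets": [0.2,0,0.01,0.01,0,0,0,0.2,0,0.02,0.02,0,0,0,0.2,0,0.03,0.02,0,0,0,0.2,0,0.03,0.02,0,0,0]}}

```text
time: 28.9
tool_pos: [639.2, 150.4, 165.1]
tcp_rot: [-3.138, 0.0, 1.528]
contact_force: [-9.1, -1.3, 4.1]
grip_width: 18.3
finger_force: 4.5
```

Request:
{"name": "step_arm", "arguments": {"targets": [0.2,0,-0.02,0,0,0,0,0.3,0,-0.03,0,0,0,0,0.3,0,-0.03,0,0,0,0,0.3,0,-0.03,-0.15,0,0,0,0.3,0,-0.03,-0.5,0,0,0,0.3,0,-0.03,-1,0,0,0,0.3,0,-0.03,-1,0,0,0]}}

```text
time: 29.78
tool_pos: [640.2, 150.7, 271.0]
tcp_rot: [3.131, -0.002, 1.528]
contact_force: [0.1, -0.3, -0.3]
grip_width: 27.7
finger_force: 0.0
```

Request:
{"name": "step_arm", "arguments": {"targets": [0.3,-0.6,-1,-0.2,0,0,0,0.3,-0.6,-1,-0.2,0,0,0,0.3,-0.6,-1,-0.2,0,0,0,0.3,-0.6,-1,-0.2,0,0,0]}}

```text
time: 30.28
tool_pos: [536.1, 94.7, 285.1]
tcp_rot: [3.14, -0.0, 1.528]
contact_force: [0.8, -0.6, 0.7]
grip_width: 27.3
finger_force: 0.0
```

```bash
python3 - <<'E'
from h import *
p,d=bot.capture("top");i=bot.camera_info("top");W=cloud(d,i);P=W.reshape(-1,3)
b=P[(P[:,2]>172)&(P[:,2]<198)&(P[:,0]>605)&(P[:,0]<660)&(P[:,1]>105)&(P[:,1]<195)];print("bar",len(b),np.percentile(b,[2,50,98],axis=0).round(1).tolist())
q=P[(P[:,1]>-340)&(P[:,1]<-250)&(P[:,0]>460)&(P[:,0]<560)&(P[:,2]>87)&(P[:,2]<95)]
if len(q):print("thick",cv2.minEnclosingCircle(q[:,:2].astype(np.float32)))
cv2.imwrite("pics/t5.png",p[120:290,90:440].repeat(2,0).repeat(2,1))
E
```

```text
Traceback (most recent call last):
IndexError: index -1 is out of bounds for axis 0 with size 0
```

Bar hidden by the arm, or moved; I get the arm out of the way.

Request:
{"name": "step_arm", "arguments": {"targets": [0.3,-1,-0.6,0,0,0,0,0.3,-1,-0.6,0,0,0,0,0.3,-1,-0.6,0,0,0,0]}}

```text
time: 30.7
tool_pos: [471.1, -4.6, 284.6]
tcp_rot: [-3.141, 0.001, 1.525]
contact_force: [-0.5, 0.5, -0.9]
grip_width: 27.4
finger_force: 0.0
```

Request:
{"name": "step_arm", "arguments": {"targets": [0.3,-1,-0.3,0,0,0,0,0.3,-1,-0.3,0,0,0,0,0.3,-1,-0.3,0,0,0,0]}}

```text
time: 31.08
tool_pos: [438.0, -102.7, 284.5]
tcp_rot: [3.142, 0.0, 1.525]
contact_force: [0.2, 0.6, -0.5]
grip_width: 27.7
finger_force: 0.0
```

```bash
python3 - <<'E'
from h import *
p,d=bot.capture("top");i=bot.camera_info("top");W=cloud(d,i);P=W.reshape(-1,3)
cv2.imwrite("pics/t5.png",p[120:290,90:440].repeat(2,0).repeat(2,1))
b=P[(P[:,2]>172)&(P[:,2]<198)&(P[:,0]>605)&(P[:,0]<660)&(P[:,1]>105)&(P[:,1]<195)];print("bar",len(b),len(b) and np.percentile(b,[2,50,98],axis=0).round(1).tolist())
q=P[(P[:,1]>-340)&(P[:,1]<-250)&(P[:,0]>460)&(P[:,0]<560)&(P[:,2]>87)&(P[:,2]<95)]
if len(q):print("thick",cv2.minEnclosingCircle(q[:,:2].astype(np.float32)))
E
```

```text
bar 301 [[629.1, 106.9, 182.1], [634.6, 149.6, 187.2], [642.1, 192.7, 192.3]]
thick ((511.170654296875, -294.2532043457031), 17.290990829467773)
```

View pics/t5.png

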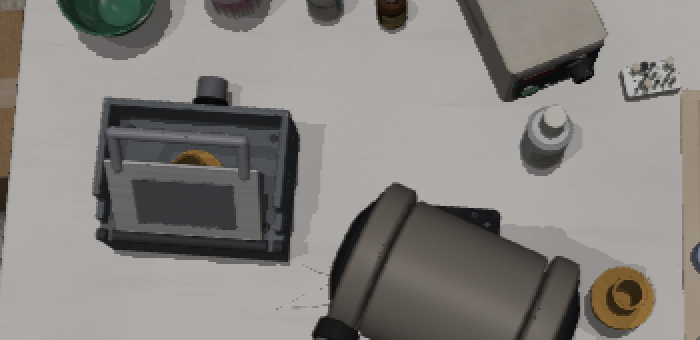

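The picture shows the hatch shut (bar along row ~135) with the sleeve home below it at (197,160). The bar is at x = 634.6, which matches q = 0. The thick sleeve is untouched at (622,297).

```bash
python3 -c "
from plant import bot
print(bot.close_job())"
```

```text
the job is handed in; nothing more can be done
None
```

The slim sleeve is pressed home with its shoulder flush on the deck, the hatch is folded back up to its stop, and the thick sleeve was not touched; I handed the job in at about 31 s. The first pull on the hatch missed because the fingertips measured 6–8 mm behind the TCP, not the 25 mm ahead that `bot.tips_ahead` gives, so I worked from the measured position after that.

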